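# Seat a small walnut block in the corner nest of a planing board

## Task

On the planing board, push the small rectangular walnut block with the fingertips until its long side lies flat against the fence, well before the nest. Then, keeping it against the fence, slide it along until it sits fully home in the corner nest, tight against both the fence and the end stop, ready for planing. Only push it: do not pick it up or tip it, and leave the thumb plane, the round disc, the cork block and the glue jar alone.

Things in the scene. Friction and masses are not known exactly. Their poses are not given: they have to be found in the camera images.
- block_center (a point): centre (half-way up) of the loose rectangular walnut block: 36 mm along its x, 60 mm along its y, 16 mm high, about 25 g, lying flat on the planing board with its x axis within about 20 degrees of the board's x axis. Only pushed, never lifted.
- nest_corner (a point): inner corner of the nest, at the board's top surface, where fence face and end-stop face meet. Axes: x to the fence (away from the robot), y along the fence to the stop, z up. Here the fence face is the plane x = 0, from y = -310 to 0 mm; the stop face is y = 0, from x = -55 to 0 mm. Both stand 11 mm above the board. A seated block has its centre at x = -18, y = -30, z = 8 mm, long side along y.
- keeper_end (a point): mouth end of the keeper's straight inner face, at the board's top: the keeper is a fixed strip parallel to the fence, 39 mm from it, 16 mm wide, 11 mm high, running 18 mm from here to the stop. Before it a 10 mm slanted lead-in widens the mouth to 45 mm. The 36 mm wide block enters only along the fence, with 3 mm of play; its last 32 mm stick out when seated. Axes as nest_corner.
- board: planing board fixed to the bench, 170 mm (x) by 340 mm (y), 18 mm thick plywood, a 20 mm wide wooden fence along its far side. Origin at the centre of its underside, on the bench; axes as nest_corner, which lies at (55, 140, 18) mm here. At the start the block's centre lies 33 to 85 mm from the fence face and 170 to 265 mm short of the stop.
- disc: bystander: round walnut disc, 38 mm across, 14 mm high, lying on the board's near corner by the stop end; origin at the centre of its underside
- thumb_plane: bystander: small steel thumb plane, 30 by 100 mm, 45 mm high, on the bench beside the board; origin at the centre of its underside
- cork_block: bystander: cork sanding block, 45 by 80 mm, 30 mm high, on the bench beside the board; origin at the centre of its underside
- glue_jar: bystander: white glue jar with a steel lid, 44 mm across, 55 mm high, on the bench beside the board; origin at the centre of its underside
Mind the look-alikes: they are no part of the job. What is shaped like the part that bears block_center but green or orange is not meant.

How it is judged (in metres and radians):
On the way:
1. the block lies flat against the fence (gap under 3 mm, within 5 degrees), its centre still more than 120 mm from the end stop (x of block_center in the frame of nest_corner above -0.021 m and angle between the y axis of block_center and the y axis of nest_corner, either way round below 0.087 rad and y of block_center in the frame of nest_corner below -0.12 m), for 0.2 s.
At the end, for the whole second after the job is handed in: the block lies flat and still on the board in the nest, with less than 2.5 mm between it and the fence and between it and the end stop, its long side within 3 degrees of the fence (x of block_center in the frame of nest_corner between -0.0205 and -0.015 m and y of block_center in the frame of nest_corner between -0.0325 and -0.027 m and z of block_center in the frame of nest_corner below 0.01 m and angle between the y axis of block_center and the y axis of nest_corner, either way round below 0.05 rad and angle between block_center's own z axis and vertical below 0.05 rad and linear speed of block below 0.01 m/s); the robot touches nothing.
It fails at once if the block is lifted more than 5 mm off the board (z of block_center in the frame of nest_corner above 0.013 m).
It fails at once if the block is tipped by more than 15 degrees (angle between block_center's own z axis and vertical above 0.26 rad).
It fails at once if the block is more than 6 mm off the fence, or askew by more than 10 degrees, on the stretch before the nest (its centre 65 to 120 mm from the end stop) (y of block_center in the frame of nest_corner between -0.12 and -0.065 m and (x of block_center in the frame of nest_corner below -0.024 m or angle between the y axis of block_center and the y axis of nest_corner, either way round above 0.175 rad)).
It fails at once if the round disc, the thumb plane, the cork block or the glue jar is moved by more than 10 mm (distance of any of disc, thumb_plane, cork_block, glue_jar from where it was at the start of the episode above 0.01 m).
It also fails if it takes over 45 s, if anything falls off the work surface, if the arm or the gripper's body presses on something with over 40 N, if the wrist force passes 120 N, or if a joint passes its speed limit or range.

## Robot

A 6-joint arm with a two-finger parallel gripper is mounted at the origin on the work surface. World frame = base frame: x ahead of the robot, y to its left, z up, the work surface at z = 0. Lengths are in m, angles in degrees, forces in N, time in s.
With the tool pointing down it reaches from about 0.325 to 0.85 m from the base axis. Payload 15.5 kg.
Tool frame: the origin (TCP) lies at the very end of the fingers, on their centre line; the grasp point (between the pads) lies arm.grip_depth behind it (arm.grip_depth is the distance from the TCP to the grasp point, in m); z points along the fingers, y is the line along which they close (so a half turn about z gives the same grasp; the last joint's range is limited). The gripper opens to 91 mm and grips with 3 to 60 N. Pads are 32 mm wide; open, the fingers measure 118 mm over their backs; the gripper's body (76 mm by 178 mm) begins 60 mm behind the grasp point.
Start: joints at [-71.075, 28.281, 77.091, -0, 74.628, -5.472], TCP at [0.258, -0.569, 0.214] pointing down, gripper open.
Joint ranges: [-166.48, 166.48], [-47.26, 123.95], [12.59, 153.08], [-70.14, 250.14], [6.76, 159.57], [-176.63, 176.63]. Speed limits (degrees/s): [108.29, 108.29, 147.25, 172.46, 172.46, 172.46].

## Interface

Orientations are given as a 3x3 rotation matrix whose columns are the frame's x, y, z axes.
In Python, from rig import arm gives the robot as it stands. Calls block until the motion is done:
- arm.move_to(position, orientation): joint-space move of the TCP to a pose.
- arm.move_l(position, orientation=None, feed=0.15): straight line of the TCP; orientation=None keeps the orientation; feed is the mean speed in m/s.
- arm.move_joints(angles): joint-space move.
- arm.grip(opening): finger opening in m; the grip force is fixed at half the most; returns when the fingers have stopped.
- arm.sleep(seconds).
- arm.solve_ik(position, orientation): joint angles nearest the present ones, or None.
- arm.snapshot(name): name is "scene" or "top"; returns the picture (420x560x3 uint8, red, green, blue); there is no depth.
- arm.get_calibration(name): a dict with "intrinsics" (3x3 intrinsics, pixels), "k1" (the pictures are not rectified: a ray, as slopes to the right and down, at radius r is drawn at 1 + k1 r^2 times it, then the intrinsics apply), "cam_to_world" (4x4, takes a point from camera to world coordinates). Camera axes: x right, y down, z forward; pixel columns grow to the right and rows downward; lengths in m; the calibration is good to about 2 mm. A picture is of the moment at which its call begins. get_calibration takes no time and is no camera call.
A pose or a line that the arm cannot do raises arm.Unreachable and nothing moves.
- arm.sign_off(): hands the job in; it is judged then, once.
Readings, each from a call of its own:
- arm.current_t(): time.
- arm.current_joint_positions(): joint angles.
- arm.current_dq(): joint speeds.
- arm.current_tau(): joint torques, N m.
- arm.current_ee_pos(): TCP position.
- arm.current_tool_rot(): TCP orientation.
- arm.current_force(): force on the tool from outside, world axes, zero at the start.
- arm.current_torque(): the same for the moment, N m.
- arm.current_width(): finger opening in m.
- arm.current_grasp_force(): force on a finger pad.
Only numpy, scipy, OpenCV 4.12 (cv2) and the standard library are available. Lean on these libraries where they do the work, as an engineer would, in place of code of your own. Each camera call takes 0.05 s, during which the arm holds its last target. There are 200 camera calls.

## Working session

There is one attempt and no reset: what is moved stays moved. The work goes in short steps, each a Python script; the robot and the scene stay as the last script left them, time stands still between calls to the robot, and variables do not carry over. Pictures are saved under pics/ and viewed, at most 10 in all, crops included, and the job is handed in when it is done.

```bash
mkdir -p pics; python3 - <<'E'
from rig import arm
import cv2,numpy as np
for n in("scene","top"):
    p=arm.snapshot(n); cv2.imwrite(f"pics/{n}0.png",p[:,:,::-1])
    c=arm.get_calibration(n); print(n,np.round(c["intrinsics"],1).tolist(),c["k1"],np.round(c["cam_to_world"],3).tolist())
print(arm.grip_depth,arm.current_tool_rot(),arm.current_t())
E
```

```text
scene [[449.6, 0.0, 282.9], [0.0, 449.6, 207.1], [0.0, 0.0, 1.0]] -0.14460240020423615 [[0.458, 0.688, -0.562, 1.038], [0.889, -0.364, 0.279, -0.306], [-0.012, -0.628, -0.778, 0.69], [0.0, 0.0, 0.0, 1.0]]
top [[437.5, 0.0, 282.3], [0.0, 437.5, 210.0], [0.0, 0.0, 1.0]] -0.008381048325285407 [[-0.028, -0.978, 0.205, 0.406], [-1.0, 0.027, -0.007, -0.061], [0.001, -0.205, -0.979, 0.836], [0.0, 0.0, 0.0, 1.0]]
0.0188 [[ 9.10716116e-01  4.13032694e-01 -3.86511720e-04]
 [ 4.13032868e-01 -9.10715529e-01  1.03714454e-03]
 [ 7.63723782e-05 -1.10418629e-03 -9.99999387e-01]] 0.1
```

View pics/top0.png

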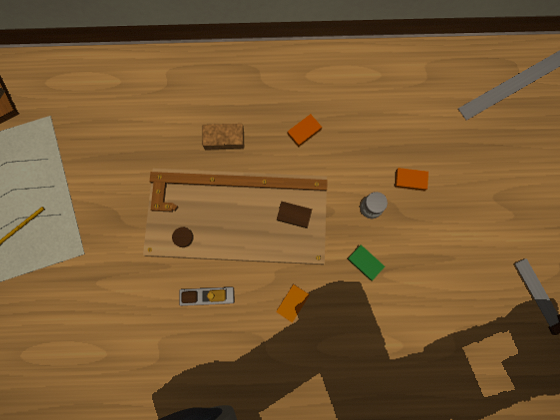

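View pics/scene0.png

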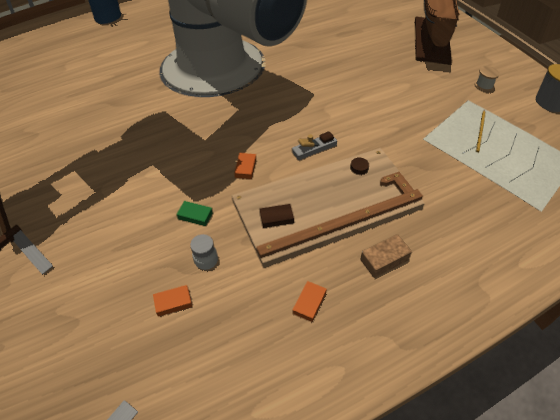

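The top view shows the block at about (294,214), the fence at row ~182, and the nest at about (166,188) with the stop to the left. The scene view agrees. The glue jar (375,205), cork (222,136), plane (207,296) and disc (182,237) stand around the board. Next I'll enlarge the top view to get edges.

```bash
cat > h.py <<'E'
import cv2,numpy as np
def cast(c,px,z):
    T=np.array(c["cam_to_world"]);
    u=cv2.undistortPoints(np.float64(px).reshape(-1,1,2),np.array(c["intrinsics"]),np.array([c["k1"],0,0,0,0])).reshape(-1,2)
    d=np.c_[u,np.ones(len(u))]@T[:3,:3].T; o=T[:3,3]
    return o+d*((z-o[2])/d[:,2])[:,None]
def block(p,c,roi,v=60):
    x0,y0,x1,y1=roi
    m=np.zeros(p.shape[:2],np.uint8); m[y0:y1,x0:x1]=(p[y0:y1,x0:x1].max(2)<v)*255
    cn=max(cv2.findContours(m,0,cv2.CHAIN_APPROX_NONE)[0],key=cv2.contourArea)
    return cn.reshape(-1,2)
E
python3 - <<'E'
from h import *; from rig import arm
p=cv2.imread("pics/top0.png")[:,:,::-1]; c=arm.get_calibration("top")
cv2.imwrite("pics/crop1.png",cv2.resize(p[165:270,140:335,::-1],None,fx=4,fy=4,interpolation=cv2.INTER_CUBIC))
print(p[214,265:325].max(1)); print(p[195:235,294].max(1)); print(p[172:200,250]. tolist()); print(p[205,140:185].tolist())
for v in(60,80):
    q=cast(c,block(p,c,(260,190,326,240),v),.034)[:,:2]
    print(v,cv2.minAreaRect(np.float32(q*1000)))
print(cast(c,[[150,173],[327,180],[325,263],[145,256]],.018).round(3))
E
```

```text
[140 141 139 139 141 141 141 140 141 141 141 140 122  51  57  60  59  60
  60  61  64  63  63  63  63  62  65  63  63  64  65  66  65  65  64  65
  64  63  63  62  63  61  62  61  58  81 138 144 144 144 143 142 143 143
 143 144 143 143 143 144]
[152 151 153 154 156 158 157 156 151 110  54  55  57  60  60  62  64  64
  64  64  63  64  63  62  59  60  60  61  53  44 114 151 147 146 145 145
 147 148 145 135]
[[150, 110, 62], [152, 114, 69], [145, 110, 69], [140, 105, 65], [127, 87, 46], [115, 68, 24], [116, 69, 26], [121, 72, 27], [126, 76, 28], [125, 74, 29], [118, 70, 27], [115, 69, 26], [121, 72, 29], [111, 65, 24], [77, 45, 19], [90, 66, 38], [138, 104, 62], [152, 115, 70], [152, 114, 70], [153, 115, 72], [154, 117, 72], [152, 115, 70], [152, 115, 70], [152, 115, 70], [153, 116, 70], [154, 117, 70], [157, 119, 73], [156, 117, 71]]
[[137, 100, 53], [138, 100, 53], [137, 100, 53], [138, 100, 53], [138, 100, 54], [137, 100, 53], [138, 100, 54], [137, 100, 54], [138, 102, 58], [138, 105, 66], [137, 103, 64], [113, 65, 23], [116, 68, 25], [112, 66, 23], [91, 63, 15], [143, 103, 24], [88, 69, 39], [145, 103, 19], [104, 73, 17], [89, 52, 17], [115, 70, 26], [112, 66, 24], [115, 69, 26], [123, 72, 28], [125, 76, 27], [144, 101, 25], [142, 103, 27], [110, 83, 33], [132, 93, 22], [112, 68, 23], [128, 79, 30], [131, 83, 32], [125, 77, 28], [115, 67, 24], [115, 67, 26], [112, 69, 29], [124, 84, 44], [114, 85, 52], [140, 106, 66], [137, 104, 63], [137, 103, 63], [136, 103, 62], [136, 103, 62], [136, 103, 63], [136, 103, 63]]
60 ((552.02294921875, -82.52770233154297), (58.41222381591797, 16.199262619018555), 62.40008544921875)
80 ((565.7776489257812, -87.12364196777344), (59.17827224731445, 37.29075241088867), 73.43600463867188)
[[ 0.658  0.188  0.018]
 [ 0.635 -0.155  0.018]
 [ 0.475 -0.143  0.018]
 [ 0.497  0.192  0.018]]
```

View pics/crop1.png

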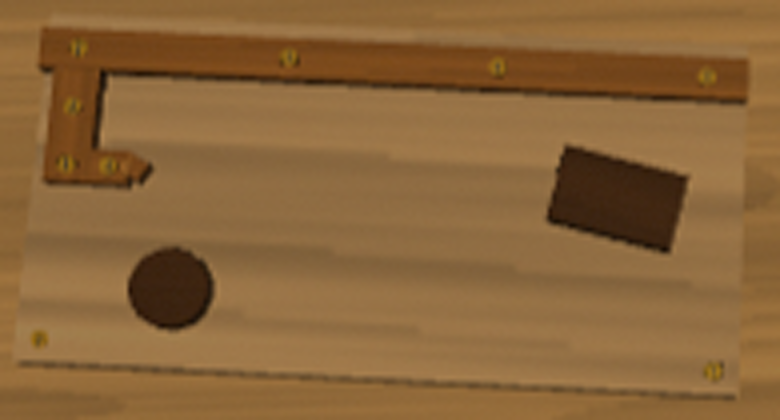

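Enlarged view: the fence's inner edge runs from crop (105,72) to (748,100), and the stop's inner edge is at crop x ≈ 100. The block's corners are (567,145), (688,177), (670,250) and (548,221), skewed about 13° from the fence. Now I'll fit the edges to get the nest frame.

```bash
cat >> h.py <<'E'
def cross(v,t):  # last upward crossing of t
    i=[k for k in range(len(v)-1) if v[k]<t<=v[k+1]]
    return i[0]+(t-v[i[0]])/(v[i[0]+1]-v[i[0]]) if i else None
def measure(p,c,N=None,roi=(260,190,326,240)):
    q=cast(c,block(p,c,roi,80),.034)[:,:2]
    # contour runs through outermost pixel centres: edge lies half a pixel further out
    (x,y),(w,h),a=cv2.minAreaRect(np.float32(q*1000))
    if w<h: w,h,a=h,w,a+90
    a=np.radians(a); l=np.array([np.cos(a),np.sin(a)]); l*=np.sign(l[1])
    ang=np.arctan2(-l[0],l[1])
    return np.array([x,y])/1000,ang,(w,h)
E
python3 - <<'E'
from h import *; from rig import arm
p=cv2.imread("pics/top0.png")[:,:,::-1].copy(); c=arm.get_calibration("top"); g=p[:,:,2].astype(float)
P=[(u,180+cross(g[180:198,u],48)) for u in range(185,315) if cross(g[180:198,u],48)]
S=[(168+cross(g[v,168:185],48),v) for v in range(188,200) if cross(g[v,168:185],48)]
print(len(P),S)
F=cast(c,P,.018)[:,:2]; vx,vy,x0,y0=cv2.fitLine(np.float32(F),cv2.DIST_HUBER,0,.001,.001).ravel()
Y=np.array([vx,vy])*np.sign(vy); X=np.array([Y[1],-Y[0]]); o=np.array([x0,y0])
r=(F-o)@X; print("fence resid",r.std(),np.abs(r).max())
s=(cast(c,S,.018)[:,:2]-o)@Y; print("stop",s)
C=o+Y*np.median(s); yaw=np.arctan2(Y[1],Y[0])-np.pi/2
b,a,wh=measure(p,c)
print("corner",C,"yaw",np.degrees(yaw),"block",b,np.degrees(a-yaw),wh,"in nest mm",(b-C)@np.c_[X,Y]*1000)
# check: board near corners and far end of fence vs known size
B=cast(c,[[325,263],[145,256]],.018)[:,:2]; print(((B-C)@np.c_[X,Y]*1000).round(1), "expect x -140, y -310,30")
np.savez("nest.npz",C=C,X=X,Y=Y,yaw=yaw,b=b)
# solve ik
R=np.array([[Y[0],-X[0],0],[Y[1],-X[1],0],[0,0,-1.]])
for s in(1,-1):
    Q=R*np.array([s,s,1]); print(np.linalg.det(Q),arm.solve_ik([*b,.1],Q))
E
```

```text
130 []
fence resid 0.0002286100767437016 0.0005753060728389989Traceback (most recent call last):
  File "<stdin>", line 9, in <module>
  File "h.py", line 4, in cast
    u=cv2.undistortPoints(np.float64(px).reshape(-1,1,2),np.array(c["intrinsics"]),np.array([c["k1"],0,0,0,0])).reshape(-1,2)
      ~~~~~~~~~~~~~~~~~~~^^^^^^^^^^^^^^^^^^^^^^^^^^^^^^^^^^^^^^^^^^^^^^^^^^^^^^^^^^^^^^^^^^^^^^^^^^^^^^^^^^^^^^
cv2.error: OpenCV(4.12.0) /io/opencv/modules/calib3d/src/undistort.dispatch.cpp:347: error: (-215:Assertion failed) CV_IS_MAT(_src) && CV_IS_MAT(_dst) && (_src->rows == 1 || _src->cols == 1) && (_dst->rows == 1 || _dst->cols == 1) && _src->cols + _src->rows - 1 == _dst->rows + _dst->cols - 1 && (CV_MAT_TYPE(_src->type) == CV_32FC2 || CV_MAT_TYPE(_src->type) == CV_64FC2) && (CV_MAT_TYPE(_dst->type) == CV_32FC2 || CV_MAT_TYPE(_dst->type) == CV_64FC2) in function 'cvUndistortPointsInternal'
```

```bash
python3 - <<'E'
from h import *; from rig import arm
p=cv2.imread("pics/top0.png")[:,:,::-1].copy(); c=arm.get_calibration("top"); g=p[:,:,2].astype(float)
P=[(u,180+cross(g[180:198,u],48)) for u in range(185,315) if cross(g[180:198,u],48)]
S=[(158+cross(g[v,158:175],45),v) for v in range(189,200) if cross(g[v,158:175],45)]
F=cast(c,P,.018)[:,:2]; vx,vy,x0,y0=cv2.fitLine(np.float32(F),cv2.DIST_HUBER,0,.001,.001).ravel()
Y=np.array([vx,vy])*np.sign(vy); X=np.array([Y[1],-Y[0]]); o=np.array([x0,y0])
s=(cast(c,S,.018)[:,:2]-o)@Y; print("stop",s.round(4))
C=o+Y*np.median(s); yaw=np.arctan2(Y[1],Y[0])-np.pi/2
b,a,wh=measure(p,c)
print("corner",C,"yaw",np.degrees(yaw),"block",b,np.degrees(a-yaw),wh,"in nest mm",(b-C)@np.c_[X,Y]*1000)
B=cast(c,[[325,263],[145,256]],.018)[:,:2]; print(((B-C)@np.c_[X,Y]*1000).round(1), "expect x -140, y -310,30")
np.savez("nest.npz",C=C,X=X,Y=Y,yaw=yaw,b=b)
R=np.array([[Y[0],-X[0],0],[Y[1],-X[1],0],[0,0,-1.]])
for s in(1,-1):
    Q=R*np.array([s,s,1]); print(np.linalg.det(Q),arm.solve_ik([*b,.1],Q))
E
```

```text
stop [0.1595 0.1594 0.1593 0.1591 0.1591 0.1593 0.1596 0.1596 0.1597 0.1597
 0.1595]
corner [0.63628077 0.15678305] yaw -4.2352295 block [ 0.56577765 -0.08712364] -12.328765811732465 (59.17827224731445, 37.29075241088867) in nest mm [ -52.29775624 -248.44739686]
[[-138.9 -311.3]
 [-141.4   25.1]] expect x -140, y -310,30Traceback (most recent call last):
  File "<stdin>", line 15, in <module>
  File "scipy/spatial/transform/_rotation.pyx", line 1143, in scipy.spatial.transform._rotation.Rotation.from_matrix
ValueError: Non-positive determinant (left-handed or null coordinate frame) in rotation matrix 0: [[ 0.07385136 -0.99726927  0.        ]
 [ 0.99726927  0.07385136  0.        ]
 [ 0.          0.         -1.        ]].
```

The frame checks out: the near edge and fence end agree with the given sizes to about 1.5 mm, and the block lies within its stated range. Now I'll push it to the fence.

```bash
cat >> h.py <<'E'
n=np.load("nest.npz") ; C,X,Y=n["C"],n["X"],n["Y"]; M=np.c_[X,Y]
def w(x,y,z): return [*(C+M@np.array([x,y])/1000),z]
def R(): return np.array([[Y[0],X[0],0],[Y[1],X[1],0],[0,0,-1.]])
def nest(p): return (np.array(p)[:2]-C)@M*1000
E
python3 - <<'E'
from h import *; from rig import arm
arm.grip(0.0); print("w",arm.current_width())
Q=R()
try: q=arm.solve_ik(w(-108,-252,.12),Q)
except Exception as e: q=None
print(q)
if q is None or abs(q[5])>150: Q=Q*np.array([-1,-1,1])
arm.move_to(w(-108,-252,.12),Q)
arm.move_l(w(-108,-252,.022),feed=.1); arm.sleep(.2)
f0=np.array(arm.current_force()); print("f0",f0, arm.current_ee_pos())
arm.move_l(w(-58,-252,.022),feed=.05)
for x in np.arange(-57.5,-44,.5):
    arm.move_l(w(x,-252,.022),feed=.03); f=(np.array(arm.current_force())-f0)[:2]@M
    print(x,f.round(1),nest(arm.current_ee_pos()).round(1))
    if f[0]<-6: break
arm.sleep(.4)
print(arm.current_t()); p=arm.snapshot("top"); cv2.imwrite("pics/t2.png",p[:,:,::-1])
cv2.imwrite("pics/t2c.png",cv2.resize(p[165:270,140:335,::-1],None,fx=4,fy=4))
E
```

```text
w 0.0007939472884015723
[-1.62491102e+01  2.65991024e+01  9.85198445e+01 -2.54444375e-14
  5.48810531e+01 -1.20138838e+01]
f0 [ 0.95749227 -0.04962632 -0.70791686] [ 0.51023807 -0.08660779  0.02243477]
-57.5 [-0.7 -0.6] [ -57.6 -252. ]
-57.0 [-0.7 -0.2] [ -57. -252.]
-56.5 [-1.6 -0.5] [ -56.5 -252. ]
-56.0 [-1.3 -0.4] [ -56. -252.]
-55.5 [-0.   0.1] [ -55.4 -252. ]
-55.0 [-1.5  0.3] [ -54.9 -252. ]
-54.5 [-0.2 -0.3] [ -54.4 -252. ]
-54.0 [-1.8  0. ] [ -53.9 -252. ]
-53.5 [-0.5 -0.3] [ -53.5 -252. ]
-53.0 [-1.  -0.6] [ -52.9 -252. ]
-52.5 [-0.9  0.8] [ -52.4 -252. ]
-52.0 [-1.1 -1. ] [ -52. -252.]
-51.5 [-1.2  0.1] [ -51.5 -252. ]
-51.0 [-0.3 -0.6] [ -51. -252.]
-50.5 [-1.3  0.2] [ -50.5 -252. ]
-50.0 [-0.9 -0.3] [ -50. -252.]
-49.5 [-0.5  0.6] [ -49.4 -252. ]
-49.0 [-0.8 -0.4] [ -48.9 -252. ]
-48.5 [-0.9 -0.5] [ -48.4 -252. ]
-48.0 [-0.4 -0.6] [ -48. -252.]
-47.5 [-1.3  0.3] [ -47.4 -252. ]
-47.0 [0.1 0.1] [ -47. -252.]
-46.5 [-0.7  0.2] [ -46.4 -252. ]
-46.0 [-1.3  0.9] [ -45.9 -252. ]
-45.5 [-0.7 -1. ] [ -45.4 -252. ]
-45.0 [-1.6 -1.2] [ -45. -252.]
-44.5 [-4.7  0.1] [ -44.9 -251.9]
13.0917
```

View pics/t2c.png

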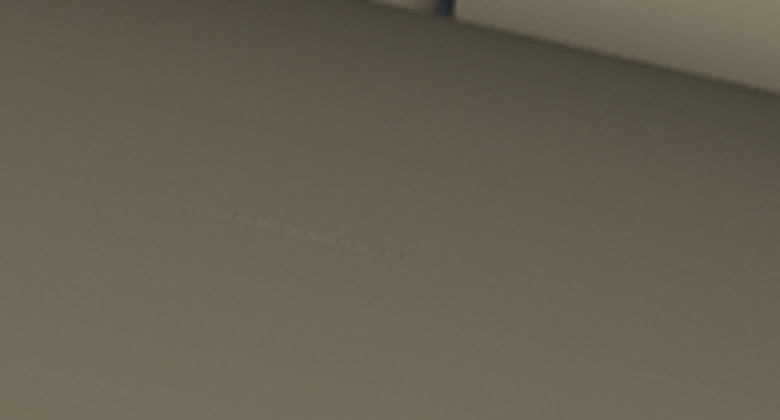

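The arm blocks the top view completely. Contact at the fence was felt at x ≈ -44.8. I'll press slightly more and check with the scene camera.

```bash
python3 - <<'E'
from h import *; from rig import arm
arm.move_l(w(-44,-252,.022),feed=.03); arm.sleep(.3)
print(((np.array(arm.current_force())-[.957,-.05,-.7])[:2]@M).round(1),nest(arm.current_ee_pos()))
p=arm.snapshot("scene"); cv2.imwrite("pics/s2.png",p[:,:,::-1])
cv2.imwrite("pics/s2c.png",cv2.resize(p[130:280,220:430,::-1],None,fx=3.7,fy=3.7,interpolation=cv2.INTER_CUBIC))
E
```

```text
[-9.1  0.5] [ -44.81430685 -251.90062698]
```

View pics/s2c.png

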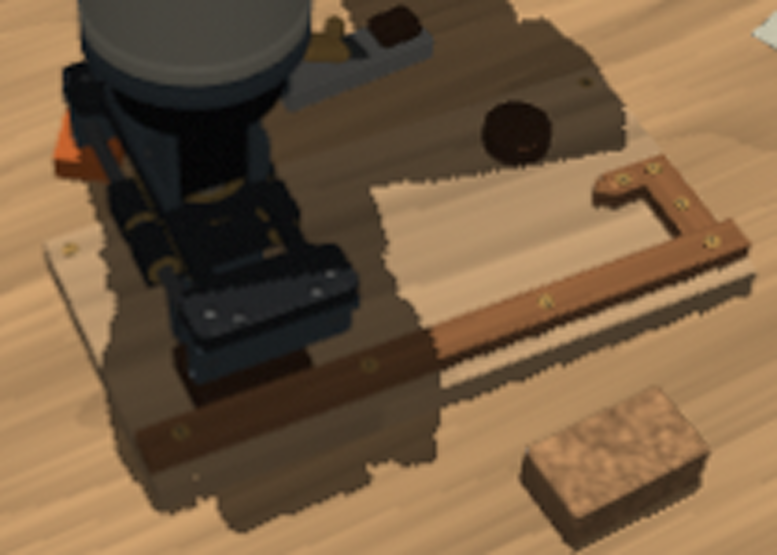

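The block's long side lies flush against the fence (crop (180–310, 350–400)), and the 9 N reaction confirms solid contact. Next I go round behind its short end and slide it partway, staying short of the critical stretch.

```bash
python3 - <<'E'
from h import *; from rig import arm
arm.sleep(.1)
arm.move_l(w(-70,-254,.022),feed=.12)
arm.move_l(w(-70,-254,.06),feed=.2)
arm.move_l(w(-17,-312,.06),feed=.2)
arm.move_l(w(-17,-312,.022),feed=.12); arm.sleep(.1)
f0=np.array(arm.current_force()); np.save("f0.npy",f0)
for y in (-285,-260,-235,-210,-190):
    x=-17+1.5*(y+285)/95
    arm.move_l(w(x,y,.022),feed=.07); f=(np.array(arm.current_force())-f0)[:2]@M
    print(y,f.round(1),nest(arm.current_ee_pos()).round(1),arm.current_t())
p=arm.snapshot("scene"); cv2.imwrite("pics/s3.png",p[:,:,::-1])
cv2.imwrite("pics/s3c.png",cv2.resize(p[130:280,220:430,::-1],None,fx=3.7,fy=3.7,interpolation=cv2.INTER_CUBIC))
E
```

```text
-285 [0.4 0.9] [ -17.  -284.6] 16.1917
-260 [-1.2  0.3] [ -16.6 -259.6] 16.7
-235 [0.3 0.7] [ -16.2 -234.6] 17.2083
-210 [-0.1  0.7] [ -15.8 -209.6] 17.7167
-190 [-1.3  0.9] [ -15.5 -189.5] 18.15
```

View pics/s3c.png

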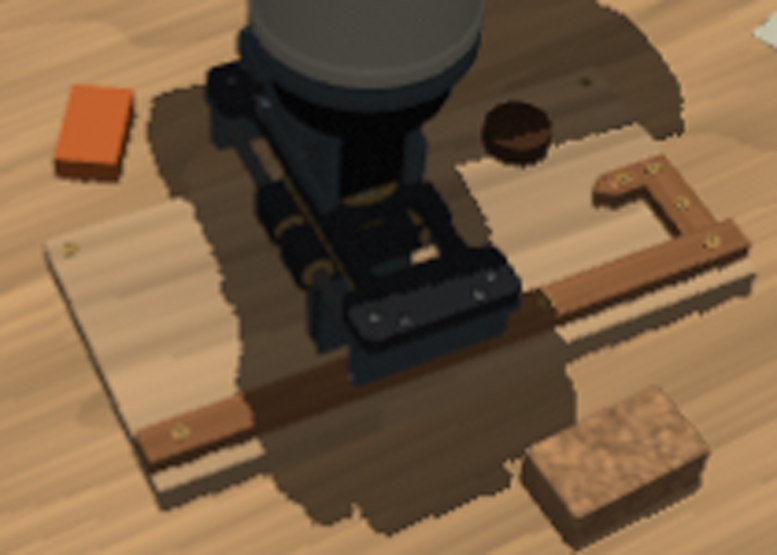

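The gripper hides the block here, so I'll withdraw briefly and check from the top before the critical stretch.

```bash
python3 - <<'E'
from h import *; from rig import arm
arm.move_l(w(-16,-205,.022),feed=.12)
arm.move_l(w(-16,-205,.12),feed=.25)
arm.move_joints([-71.075,28.281,77.091,0,74.628,-12])
p=arm.snapshot("top"); cv2.imwrite("pics/t4.png",p[:,:,::-1]); print(arm.current_t())
c=arm.get_calibration("top")
cv2.imwrite("pics/t4c.png",cv2.resize(p[165:270,140:335,::-1],None,fx=4,fy=4,interpolation=cv2.INTER_CUBIC))
q=block(p,c,(200,180,326,230),75)
from h import measure
b,a,wh=measure(p,c,roi=(200,180,326,230)); print(nest(b),np.degrees(a-n["yaw"]),wh)
E
```

```text
21.3333
[ -19.73744592 -149.9560347 ] 0.21358495731050425 (119.4586410522461, 38.028846740722656)
```

View pics/t4c.png

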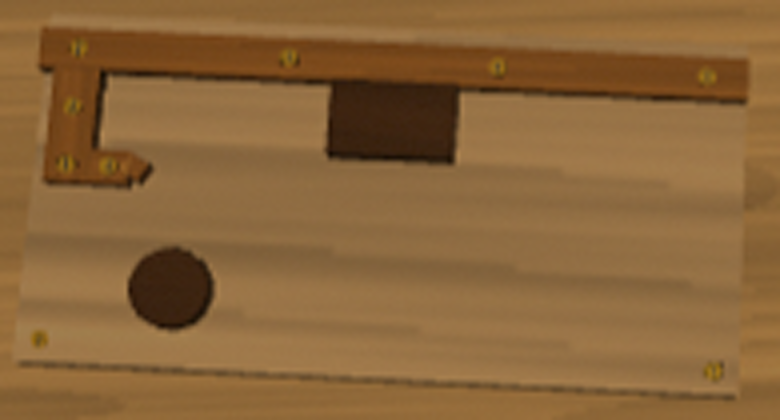

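The block is flush with the fence (crop (328–460, 82–163)), parallel within about 0.2°, and centred about 150 mm from the stop. Now I slide it home until the force rises.

```bash
python3 - <<'E'
from h import *; from rig import arm
Q=R()
arm.move_to(w(-16,-212,.12),Q)
arm.move_l(w(-16,-212,.022),feed=.2); arm.sleep(.15)
f0=np.array(arm.current_force())
arm.move_l(w(-16,-195,.022),feed=.1)
arm.move_l(w(-14.5,-88,.022),feed=.06); print(arm.current_t())
for y in np.arange(-87,-66,.7):
    arm.move_l(w(-14.5,y,.022),feed=.03); f=(np.array(arm.current_force())-f0)[:2]@M
    print(round(y,1),f.round(1),nest(arm.current_ee_pos()).round(1))
    if f[1]<-7 or arm.current_t()>36: break
arm.sleep(.2)
print(((np.array(arm.current_force())-f0)[:2]@M).round(1),arm.current_t())
arm.move_l(w(-15,-110,.022),feed=.12)
arm.move_l(w(-15,-110,.12),feed=.25)
arm.move_joints([-71.075,28.281,77.091,0,74.628,-12])
p=arm.snapshot("top"); cv2.imwrite("pics/t5.png",p[:,:,::-1]); print(arm.current_t())
cv2.imwrite("pics/t5c.png",cv2.resize(p[165:225,140:240,::-1],None,fx=7,fy=7,interpolation=cv2.INTER_CUBIC))
E
```

```text
26.6167
-87.0 [-0.8 -1.8] [-14.4 -87. ]
-86.3 [ 0.2 -1.8] [-14.5 -86.3]
-85.6 [-0.6 -1.8] [-14.5 -85.5]
-84.9 [-1.1 -1. ] [-14.5 -84.9]
-84.2 [-0.5 -0.5] [-14.5 -84.2]
-83.5 [-0.5 -0.9] [-14.5 -83.5]
-82.8 [-0.4 -1.1] [-14.5 -82.8]
-82.1 [-1.  -0.4] [-14.5 -82. ]
-81.4 [-0.5 -0.8] [-14.5 -81.4]
-80.7 [-1.1 -0.5] [-14.5 -80.7]
-80.0 [-0.3 -0.6] [-14.5 -80. ]
-79.3 [-0.2  0.4] [-14.5 -79.2]
-78.6 [-0.7 -0.9] [-14.5 -78.6]
-77.9 [-0.3 -0.3] [-14.5 -77.9]
-77.2 [-1.  0.] [-14.5 -77.2]
-76.5 [-0.5 -4.1] [-14.5 -76.6]
-75.8 [-1.2 -8.9] [-14.5 -76.5]
[-0.2 -8.6] 31.0667
34.6333
```

View pics/t5c.png

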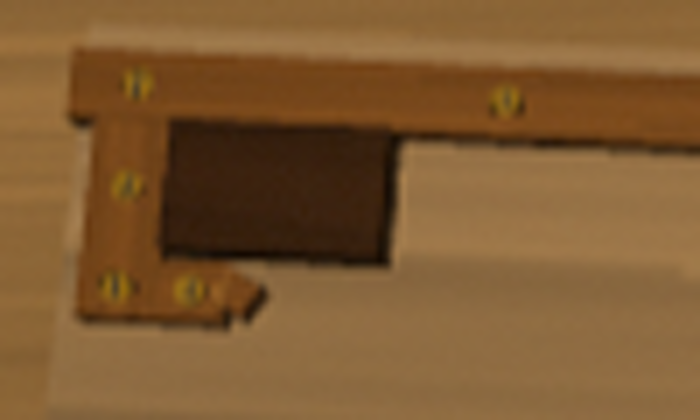

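The block fills the corner. Its top edge is on the fence line and its left edge on the stop (crop (163–395, 122–265)). The stop contact at y = -76.5 matches the expected -60-16, so I'm handing it in.

```bash
python3 -c "
from rig import arm
print(arm.sign_off())"
```

```text
the job is handed in; nothing more can be done
None
```

The walnut block was pushed flat against the fence, slid along it and is now seated in the corner nest; I handed the job in, but the rig returned no verdict.

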